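# Fit the index plate and its cap on the wrist exerciser

## Robot

A 6-joint arm with a two-finger parallel gripper is mounted at the origin on the work surface. World frame = base frame: x ahead of the robot, y to its left, z up, the work surface at z = 0. Lengths are in m, angles in degrees, forces in N, time in s.
With the tool pointing down it reaches from about 0.25 to 0.725 m from the base axis. Payload 9.7 kg.
Tool frame: the origin (TCP) lies midway between the tips of the shut fingers; the grasp point (between the pads) lies 19 mm behind it (r.grip_point_offset is the distance from the TCP to the grasp point, in m); z points along the fingers, y is the direction in which the jaws open and shut (so a half turn about z gives the same grasp; the last joint's range is limited). The gripper opens to 85 mm and grips with 20 to 120 N. Pads are 22 mm wide; open, the fingers measure 114 mm over their backs; the gripper's body (76 mm by 85 mm) begins 54 mm behind the grasp point. The pads swing forward as they close: fully open they stand 13 mm farther back than shut.
Start: joints at [-68.526, 4.979, 10.078, 95.1, 0, 90], TCP at [0.201, -0.512, 0.231] pointing down, gripper open.
Joint ranges: [-179.16, 179.16], [-48.56, 103.87], [-65.8, 70.77], [-126.05, 130.52], [-82.76, 87.17], [-180, 180]. Speed limits (degrees/s): [127.2, 127.2, 147.25, 180, 180, 180].

## Interface

Orientations are given as [roll, pitch, yaw] about the fixed x, y, z axes, in that order (R = Rz(yaw) Ry(pitch) Rx(roll)).
In Python, from station import r, imaging gives the robot as it stands.
- The arm moves only by the tool drive_tool, never from a script. Its arguments are lists of equal length, an entry for each row: "slide": the shift along the tool's x, y, z in units of 30 mm (1.0 is 30 mm), a list of three; "delta_rot": the turn, a rotation vector about the tool's x, y, z in units of 10 degrees (1.0 is 10 degrees), a list of three; "grip": the closure, from -1 (fully open) to 1 (shut). A call has 1 to 20 rows; each row is the pose to reach, as a shift and turn from the pose commanded when the call began, along the tool's axes at that moment; what a row does not reach only later rows make up. A row lasts 1/8 s, in which the tool goes at most 62.5 mm and 10.7 degrees, less where a joint would pass 70% of its speed; a pose out of reach is approached as far as the arm can. A call with a gripper value outside its range is refused whole. The fingers move at their own pace and stop on an object; "squeeze" is the grip in N (left out, the last holds). Time passes only in rows, so rows that repeat a pose let the fingers close. It gives the time, the measured TCP pose, the force and the opening at its end, in the units of the state.
- r.sense(): the state, without advancing time (a new reading comes with each control period).
- imaging.camera(name): name is "scene" or "top" or "wrist"; returns a dict with "frame" (480x640x3 uint8, red, green, blue), "range_z" (480x640 float32, m along the optical axis (not along the pixel's ray), 0 where there is no reading), "mtx" (3x3 intrinsics, pixels), "D" ([k1, k2, p1, p2, k3] as OpenCV has them; the pictures are not rectified), "R" (3x3) and "t" (3): a world point X has camera coordinates R X + t. Camera axes: x right, y down, z forward; pixel columns grow to the right and rows downward; lengths in m; the calibration is good to about 2 mm. A picture is of the moment at which its call begins.
- r.job_done(): hands the job in, once; it reports no verdict.
Trained networks look in the newest picture that a camera, given by its name, has taken for a name from the list of things; names that differ only in an ending like _2 or _b are one class to them, and where a whole thing is asked for, a point or a joint stands for the part that bears it (a point fixed in the world has none). Each returns a list of dicts, best first, with "confidence" (0 to 1); they miss things now and then, are a little off and sometimes report something else, mostly with a low value. They report only what shows in the picture. A call takes as long as a camera call. They do not tell look-alikes from the thing itself.
- imaging.outline_of(camera, query): "region" (480x640 bool, what is visible of it) and "pixel" ([column, row] in pixels, amid what is visible of it).
The state is a dict: "time_s": time; "joint_pos": joint angles; "qvel": joint speeds; "joint_efforts": joint torques, N m; "tcp_pos": TCP position; "eef_rot": TCP orientation; "wrist_force": force on the tool from outside, world axes, zero at the start; "ft_torque": the same for the moment, N m; "opening": opening from 0.0 (shut) to 1.0 (fully open).
Only numpy, scipy, OpenCV 4.12 (cv2) and the standard library are available. Lean on these libraries where they do the work, as an engineer would, in place of code of your own. Each camera call takes 0.05 s, during which the arm holds its last target.

## Task

Fit the index plate on the wrist exerciser: lower it over the central shaft and feel gently for the locating pin, never forcing it (no more than 40 N), until it sits fully home, flat on the blue hub. Then put the orange retaining cap on the shaft, right down on the plate's boss, and let go of everything. Leave the other things on the counter where they are.

Things in the scene. Friction and masses are not known exactly. Their poses are not given: they have to be found in the camera images.
- hub_seat (a point): Centre of the flat top face of the wrist exerciser's round blue hub (108 mm diameter), 50 above the worktop. Axes: those of its fixed white plinth, 180 (x) by 130 (y) by 40 high, orange mark on its -x edge, z up. From this face rise, at its centre, the steel shaft and, 42 from the centre, a brass locating pin 8 in diameter, 12 tall, its tip chamfered 0.8.
- shaft_tip (a point): Top of the exerciser's round central shaft: 16 mm diameter, 70 tall above the hub face, tapered over its last 4. The hub stands at any angle: from the shaft the pin points up to 0.5 rad either side of the plinth's +x axis (these axes are the plinth's). That angle is NOT measured: find it by feel or by sight. The hub is clamped and does not turn.
- plate_mid (a point): Index plate (loose, 0.25 to 0.42 kg): aluminium slab 126 mm (x) by 100 (y) by 8 thick, on it at the centre a blue square boss 36 by 36, 40 tall, sides along x and y. Point: on the centre axis, 24 above the underside, z up. Round bore of 18 through slab and boss on this axis. Starts flat on the worktop, underside down. Grip the boss, clear of the slab.
- plate_pin_hole (a point): Centre of the plate's round pin hole (10 mm, through the slab) at the underside, 42 along the plate's +x from its axis; an orange line marks that end. Passes the pin only within about 2 degrees; off by more it binds, so ease its angle. Home, the underside lies on the hub face (plate_mid 24 above hub_seat); resting on the pin it is 12 higher. Over 40 N between plate and exerciser is forcing.
- cap_mid (a point): Centre of the orange retaining cap (loose, 0.06 kg): upright cylinder 36 mm diameter, 34 high, closed on top, bore of 19 by 28 deep from below. Point: 17 above its underside, z up. Starts standing on the worktop, bore down. On the shaft it slips freely down until it rests on the plate's boss, then 65 above hub_seat; 22 of shaft stand above the boss.
- wrist_shell: Bystander, leave alone: cream thermoplastic wrist shell, an arch 170 long, 80 wide, about 37 high (mm); origin at the centre of its underside.
- finger_splint0: Bystander, leave alone: curved aluminium finger splint, 70 long, 24 wide, about 12 high (mm); origin at the centre of its underside.
- finger_splint1: Bystander, leave alone: second curved aluminium finger splint, same size (mm); origin at the centre of its underside.
- spatula: Bystander, leave alone: steel spatula with walnut handle, 240 long, 30 wide, 20 high, lying along its x axis (mm); origin at the centre of its underside.
- dynamometer: Bystander, leave alone: blue plastic hand dynamometer lying flat, 150 by 125, 34 high (mm); origin at the centre of its underside.
- strap_roll: Bystander, leave alone: grey roll of strapping, 90 diameter, 26 high (mm); origin at the centre of its underside.
- rivet_jar: Bystander, leave alone: pale jar with a white lid, 64 diameter, 75 high (mm); origin at the centre of its underside.
There are look-alikes about, which are no part of the job. What is shaped like the part that bears plate_mid but yellow is not meant. Of the things shaped like the part that bears cap_mid, the orange one is meant.

How it is judged (in metres and radians):
On the way, in this order (a step that is already met when the one before it is completed fails the run):
1. the index plate sits flat on the hub, over shaft and pin, before the cap goes on (z of plate_mid in the frame of hub_seat between 0.021 and 0.0265 m and horizontal distance between plate_mid and hub_seat below 0.003 m and angle between plate_mid's own z axis and vertical below 0.04 rad), for 0.2 s.
2. the cap is on the shaft, down on the boss (all of step 1 and z of cap_mid in the frame of hub_seat between 0.061 and 0.0685 m and horizontal distance between cap_mid and hub_seat below 0.004 m and angle between cap_mid's own z axis and vertical below 0.08 rad), for 0.2 s.
At the end, for the whole second after the job is handed in: Plate flat on the hub over shaft and pin (mid 21 to 26.5 mm above the hub face, within 3 mm of the shaft axis, tilt under 0.04 rad); cap on the shaft, down on the boss (centre 61 to 68.5 mm above the hub face, within 4 mm, tilt under 0.08 rad); both let go (all of step 2); the robot touches nothing.
It fails at once if the plate is forced: more than 40 N between the plate and the exerciser (contact force between index_plate and exerciser above 40 N).
It fails at once if a bystander is moved by more than 25 mm (distance of any of wrist_shell, finger_splint0, finger_splint1, spatula, dynamometer, strap_roll, rivet_jar from where it was at the start of the episode above 0.025 m).
It also fails if it takes over 72 s, if anything falls off the work surface, if the arm or the gripper's body presses on something with over 40 N, if the wrist force passes 120 N, or if a joint passes its speed limit or range.

## Working session

There is one attempt and no reset: what is moved stays moved. The work goes in short steps, Python scripts to look and compute and a tool call to move; the robot and the scene stay as the last step left them, time stands still between calls to the robot, and variables do not carry over. Pictures are saved under pics/ and viewed, and the job is handed in when it is done.

Besides the shell and the picture viewer there is one more tool, called after "Request:" as name(argument=value, ...), one argument or row to a line, values as JSON. drive_tool: Moves the arm, as the interface text tells. Its arguments: {"type":"object","properties":{"slide":{"type":"array","items":{"type":"array","items":{"type":"number"}}},"delta_rot":{"type":"array","items":{"type":"array","items":{"type":"number"}}},"grip":{"type":"array","items":{"type":"number"}},"squeeze":{"type":"number"}},"required":["slide","delta_rot","grip"]}

```bash
mkdir -p pics; ls
cat > look.py <<'E'
import sys,cv2
from station import r, imaging
import pickle
for n in sys.argv[2:]:
    c=imaging.camera(n)
    pickle.dump(c,open(f'{n}_{sys.argv[1]}.pkl','wb'))
    cv2.imwrite(f'pics/{n}_{sys.argv[1]}.png',c['frame'][:,:,::-1])
s=r.sense()
print(s['time_s'],s['tcp_pos'],s['eef_rot'],s['wrist_force'],s['opening'])
E
python3 look.py 0 scene top wrist; python3 -c "
from station import r
print(r.sense(), r.grip_point_offset)"
```

```text
pics
0.15 [ 0.20128586 -0.51165133  0.23071541] [-1.79938480e+02 -1.62916543e-04  2.14725673e+01] [-0.10227225  0.48010633 -0.44917429] 1.0016212420606476
{'time_s': 0.15, 'joint_pos': array([-6.85251935e+01,  5.00573428e+00,  1.00434819e+01,  9.50992679e+01,
        1.65320785e-04,  9.00022391e+01]), 'qvel': array([ 0.02074076, -0.1067931 ,  0.13945817, -0.01158223, -0.04818862,
       -0.0332994 ]), 'joint_efforts': array([ 8.06087996e-07, -5.20762253e+01,  4.65044010e+01,  1.38938933e-02,
        3.12071563e-05,  1.32801780e-06]), 'tcp_pos': array([ 0.20128586, -0.51165133,  0.23071541]), 'eef_rot': array([-1.79938480e+02, -1.62916543e-04,  2.14725673e+01]), 'wrist_force': array([-0.10227225,  0.48010633, -0.44917429]), 'ft_torque': array([-0.00206451, -0.0016711 ,  0.02580943]), 'opening': 1.0016212420606476} 0.0187
```

View pics/scene_0.png

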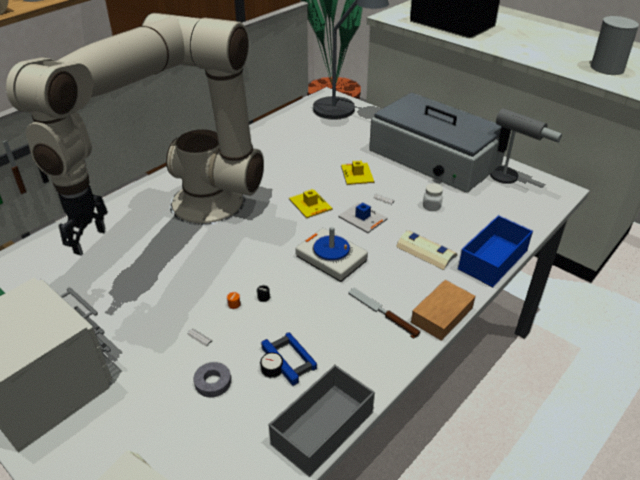

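View pics/top_0.png

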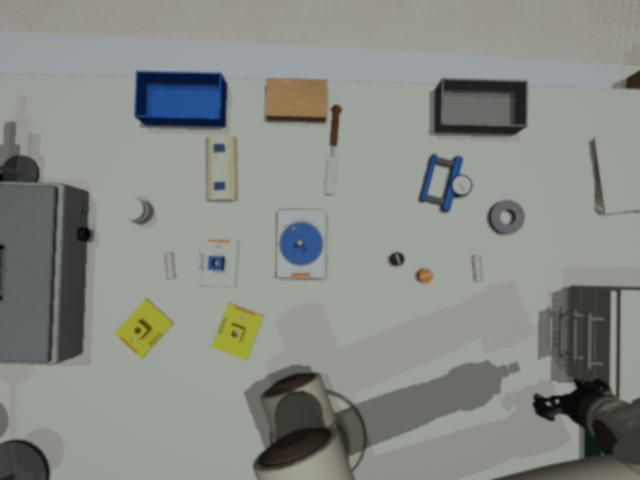

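View pics/wrist_0.png

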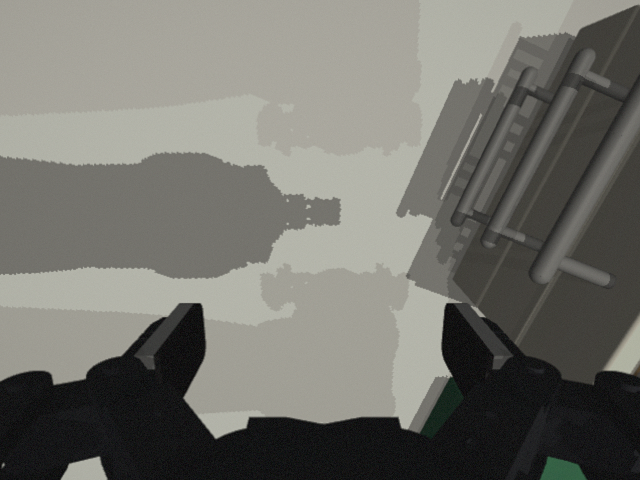

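```bash
cat > geo.py <<'E'
import pickle,cv2,numpy as np
def load(n): return pickle.load(open(n+'.pkl','rb'))
def cloud(c):
    h,w=c['range_z'].shape
    u,v=np.meshgrid(np.arange(w),np.arange(h))
    p=cv2.undistortPoints(np.stack([u,v],-1).reshape(-1,1,2).astype(np.float64),c['mtx'],c['D']).reshape(h,w,2)
    z=c['range_z'].astype(float)
    X=np.dstack([p*z[...,None],z])
    W=(X-c['t'])@c['R']
    W[z==0]=np.nan
    return W
def ray_at(c,uv,z):
    p=cv2.undistortPoints(np.array(uv,float).reshape(-1,1,2),c['mtx'],c['D']).reshape(-1,2)
    d=np.c_[p,np.ones(len(p))]@c['R']; o=-c['R'].T@c['t']
    return o+d*((z-o[2])/d[:,2])[:,None]
def crop(c,u0,u1,v0,v1,k,f):
    cv2.imwrite(f,cv2.resize(c['frame'][v0:v1,u0:u1,::-1],None,fx=k,fy=k,interpolation=cv2.INTER_CUBIC))
E
python3 - <<'E'
from geo import *
c=load('top_0'); W=cloud(c)
crop(c,190,340,195,295,5,'pics/crop_top.png')
s=load('scene_0'); crop(s,290,400,150,280,4,'pics/crop_scene.png')
np.set_printoptions(precision=4,suppress=True)
hsv=cv2.cvtColor(c['frame'],cv2.COLOR_RGB2HSV)
def rep(n,m):
    P=W[m]; v,u=np.where(m); print(n,m.sum(),u.mean(),v.mean(),np.nanmedian(P,0),np.nanmin(P,0),np.nanmax(P,0))
box=lambda u0,u1,v0,v1:(np.add.outer(np.zeros(480),np.arange(640))>=u0)&(np.add.outer(np.zeros(480),np.arange(640))<u1)&(np.add.outer(np.arange(480),np.zeros(640))>=v0)&(np.add.outer(np.arange(480),np.zeros(640))<v1)
H=W[...,2]
blue=(hsv[...,0]>100)&(hsv[...,0]<130)&(hsv[...,1]>120)
rep('hub',box(275,328,208,280)&(H>.045)&(H<.055))
rep('plinth',box(270,334,203,285)&(H>.03)&(H<.045))
rep('shaft',box(275,328,208,280)&(H>.07))
rep('boss',box(195,242,235,290)&(H>.035))
rep('slab',box(195,242,235,290)&(H>.004)&(H<.03))
rep('cap',box(412,440,262,290)&(H>.02))
for b,q in (((195,242,235,290),'slab'),((270,334,203,285),'plinth')):
    m=box(*b)&((H>.004)&(H<.02) if q=='slab' else (H>.03))
    P=W[m][:,:2].astype(np.float32); print(q,cv2.minAreaRect(P))
print(-c['R'].T@c['t'], -s['R'].T@s['t'],c['mtx'][0,0])
E
```

```text
hub 1311 300.23951182303585 243.68497330282227 [0.5094 0.0566 0.0502] [ 0.424  -0.0035  0.045 ] [0.5944 0.1168 0.055 ]
plinth 2042 300.72428991185114 244.11655239960822 [0.5045 0.0554 0.04  ] [ 0.4189 -0.0088  0.0308] [0.5995 0.1233 0.045 ]
shaft 38 299.2894736842105 242.94736842105263 [0.5088 0.0571 0.1186] [0.5019 0.0498 0.0748] [0.5163 0.0647 0.1241]
boss 177 215.12429378531073 262.68926553672316 [0.4543 0.2759 0.0477] [0.4361 0.2567 0.0359] [0.4722 0.2944 0.0549]
slab 1528 218.27094240837695 262.75458115183244 [0.4534 0.2739 0.0082] [0.384  0.2133 0.004 ] [0.5292 0.3382 0.0292]
cap 160 424.63125 275.475 [ 0.4354 -0.2675  0.0343] [ 0.4185 -0.285   0.0206] [ 0.4525 -0.2507  0.0406]
slab ((0.4562603831291199, 0.27647995948791504), (0.14368374645709991, 0.12325004488229752), 1.4774059057235718)
plinth ((0.5104939937591553, 0.057356901466846466), (0.18015679717063904, 0.12800341844558716), 1.521063208580017)
[0.471  0.0023 1.3257] [ 1.3901 -0.9791  1.1862] 496.5208134067265
```

View pics/crop_top.png

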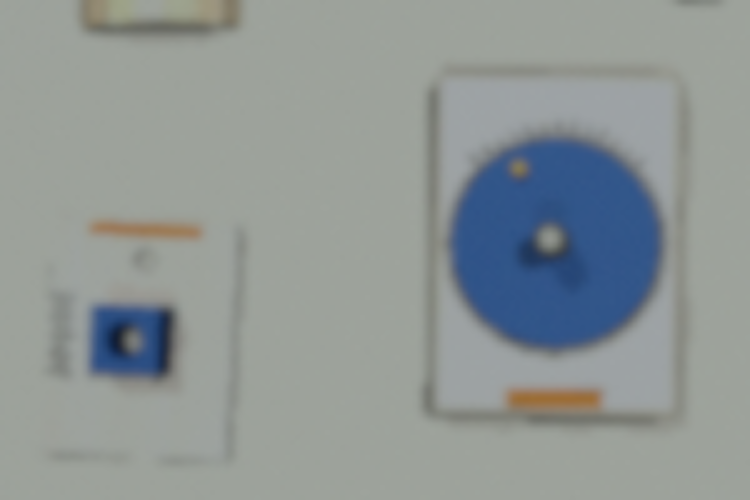

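View pics/crop_scene.png

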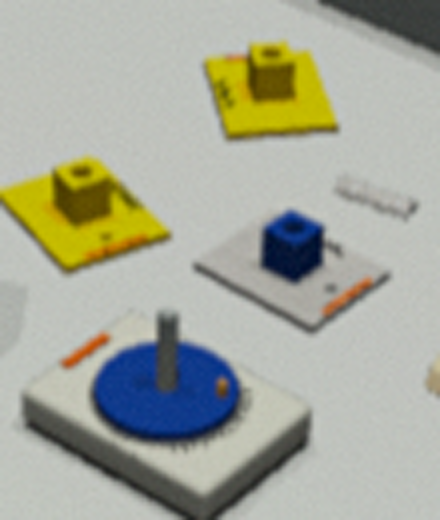

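Run:
```python
from geo import *
np.set_printoptions(precision=4,suppress=True)
c=load('top_0'); F=c['frame'].astype(float); hsv=cv2.cvtColor(c['frame'],cv2.COLOR_RGB2HSV)
pix=lambda x,y:[(x+.5)/5-.5+190,(y+.5)/5-.5+195]
# hub disc contour
m=((hsv[...,0]>100)&(hsv[...,0]<130)&(hsv[...,1]>100)).astype(np.uint8)
b=np.zeros_like(m); b[205:282,272:332]=1
ct=max(cv2.findContours(m*b,cv2.RETR_EXTERNAL,cv2.CHAIN_APPROX_NONE)[0],key=len)
pts=ray_at(c,cv2.convexHull(ct).reshape(-1,2),.05)[:,:2]
print('hub',cv2.minEnclosingCircle(pts.astype(np.float32)))
# pin centroid brass: warm pixels
sat=(F[...,0]-F[...,2]); b=np.zeros_like(m); b[222:236,285:302]=1
w=np.clip(sat,0,None)*b; v,u=np.mgrid[:480,:640]; 
pu=[(w*u).sum()/w.sum(),(w*v).sum()/w.sum()]
print('pin',pu,ray_at(c,[pu],.06), 'manual',ray_at(c,[pix(519,168)],.06))
print('shaft',ray_at(c,[pix(549,239)],.119))
print('hole',ray_at(c,[pix(145,259)],.008),'bosstop corners')
b=np.zeros_like(m); b[250:276,205:228]=1
ct=max(cv2.findContours(m*b,cv2.RETR_EXTERNAL,cv2.CHAIN_APPROX_NONE)[0],key=len)
print(cv2.boundingRect(ct),cv2.minAreaRect(ct))
print('boss top c',ray_at(c,[pix(130,341)],.048), ray_at(c,[pix(91,307),pix(168,307),pix(91,376),pix(168,376)],.048))
print('slab corners',ray_at(c,[pix(243,230),pix(230,462),pix(52,455)],.008))
print('orange line ends',ray_at(c,[pix(92,227),pix(200,232)],.008))
print('plinth mark',ray_at(c,[pix(508,400),pix(601,400)],.04))
```

```text
hub ((0.5107586979866028, 0.056117091327905655), 0.05268530920147896)
pin [np.float64(293.41284403669727), np.float64(228.38532110091742)] [[0.5475 0.0752 0.06  ]] manual [[0.548  0.0753 0.06  ]]
shaft [[0.5102 0.0563 0.119 ]]
hole [[0.4976 0.2758 0.008 ]] bosstop corners
(209, 257, 14, 13) ((215.5, 263.0), (12.0, 13.0), 90.0)
boss top c [[0.4544 0.2739 0.048 ]] [[0.4714 0.2946 0.048 ]
 [0.4724 0.2548 0.048 ]
 [0.4358 0.2934 0.048 ]
 [0.4369 0.2537 0.048 ]]
slab corners [[0.5144 0.2241 0.008 ]
 [0.3912 0.2272 0.008 ]
 [0.3923 0.3219 0.008 ]]
orange line ends [[0.5139 0.3046 0.008 ]
 [0.5127 0.247  0.008 ]]
plinth mark [[0.4289 0.0788 0.04  ]
 [0.4302 0.0307 0.04  ]]
```

```bash
cat > go.py <<'E'
import sys,numpy as np
from scipy.spatial.transform import Rotation as Ro
from station import r
x,y,z,yaw=map(float,sys.argv[1:5])
s=r.sense(); R=Ro.from_euler('xyz',s['eef_rot'],degrees=True); T=Ro.from_euler('xyz',[180,0,yaw],degrees=True)
np.set_printoptions(precision=3,suppress=True)
d=np.array([x,y,z])-s['tcp_pos']
print('t',s['time_s'],'tcp',s['tcp_pos'],s['eef_rot'],'F',s['wrist_force'],s['opening'])
print('slide',R.inv().apply(d)/.03,'rot',(R.inv()*T).as_rotvec(degrees=True)/10,'rows min',np.linalg.norm(d)/.0625)
E
python3 go.py .40 .274 .22 -1.3
```

```text
t 0.15 tcp [ 0.201 -0.512  0.231] [-179.938   -0.      21.473] F [-0.102  0.48  -0.449] 1.0016212420606476
slide [ 15.75  -21.946   0.381] rot [-0.006  0.001  2.277] rows min 12.967406671064158
```

Request:
drive_tool(
  slide=[
    [15.75, -21.95, 0.4],
    [15.75, -21.95, 0.4],
    [15.75, -21.95, 0.4],
    [15.75, -21.95, 0.4],
    [15.75, -21.95, 0.4],
    [15.75, -21.95, 0.4],
    [15.75, -21.95, 0.4],
    [15.75, -21.95, 0.4],
    [15.75, -21.95, 0.4],
    [15.75, -21.95, 0.4],
    [15.75, -21.95, 0.4],
    [15.75, -21.95, 0.4],
    [15.75, -21.95, 0.4],
    [15.75, -21.95, 0.4],
    [15.75, -21.95, 0.4],
    [15.75, -21.95, 0.4],
    [15.75, -21.95, 0.4],
    [15.75, -21.95, 0.4],
    [15.75, -21.95, 0.4],
    [15.75, -21.95, 0.4],
  ],
  delta_rot=[
    [0, 0, 2.28],
    [0, 0, 2.28],
    [0, 0, 2.28],
    [0, 0, 2.28],
    [0, 0, 2.28],
    [0, 0, 2.28],
    [0, 0, 2.28],
    [0, 0, 2.28],
    [0, 0, 2.28],
    [0, 0, 2.28],
    [0, 0, 2.28],
    [0, 0, 2.28],
    [0, 0, 2.28],
    [0, 0, 2.28],
    [0, 0, 2.28],
    [0, 0, 2.28],
    [0, 0, 2.28],
    [0, 0, 2.28],
    [0, 0, 2.28],
    [0, 0, 2.28],
  ],
  grip=[-1, -1, -1, -1, -1, -1, -1, -1, -1, -1, -1, -1, -1, -1, -1, -1, -1, -1, -1, -1],
  squeeze=30,
)

```text
time_s: 2.65
tcp_pos: [0.4081, 0.0329, 0.2195]
eef_rot: [-177.3, 0.1, 2.8]
wrist_force: [0.1, 0.8, -0.5]
opening: 0.995
```

```bash
python3 look.py 1 wrist
```

```text
2.7 [0.40812974 0.03292135 0.21949981] [-1.77315450e+02  9.14101147e-02  2.80121842e+00] [-0.21167273 -0.38995135  0.21360315] 1.0006124841333743
```

View pics/wrist_1.png

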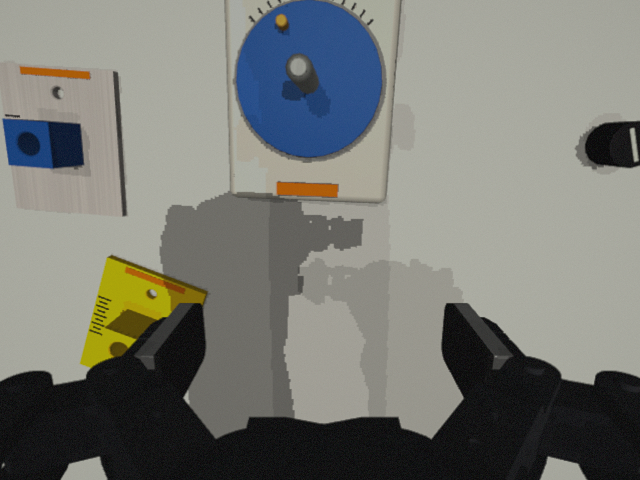

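```bash
python3 - <<'E'
from geo import *
np.set_printoptions(precision=4,suppress=True)
c=load('wrist_1')
n=['pin top','shaft','hubc','plate hole','bore top','mark l','mark r']
q=ray_at(c,[[281,19]],.062),ray_at(c,[[298,66]],.12),ray_at(c,[[310,80]],.05),ray_at(c,[[57.5,93]],.008),ray_at(c,[[28.5,144]],.048),ray_at(c,[[21,71]],.008),ray_at(c,[[90,75]],.008)
for a,b in zip(n,q): print(a,b)
print(-c['R'].T@c['t'])
E
python3 go.py .40 .274 .20 -1.3
```

```text
pin top [[0.5471 0.0754 0.062 ]]
shaft [[0.5097 0.0563 0.12  ]]
hubc [[0.5107 0.055  0.05  ]]
plate hole [[0.4953 0.276  0.008 ]]
bore top [[0.4535 0.2768 0.048 ]]
mark l [[0.5114 0.3054 0.008 ]]
mark r [[0.5111 0.2458 0.008 ]]
[0.4744 0.0291 0.3623]
t 2.7 tcp [0.408 0.033 0.219] [-177.315    0.091    2.801] F [-0.212 -0.39   0.214] 1.0006124841333743
slide [ 0.123 -8.     1.026] rot [-0.268  0.019  0.41 ] rows min 3.872041403594728
```

Request:
drive_tool(
  slide=[
    [0, -8.0, 1.0],
    [0, -8.0, 1.0],
    [0, -8.0, 1.0],
    [0, -8.0, 1.0],
    [0, -8.0, 1.0],
    [0, -8.0, 1.0],
    [0, -8.0, 1.0],
    [0, -8.0, 1.0],
    [0, -8.0, 1.0],
    [0, -8.0, 1.0],
    [0, -8.0, 1.0],
    [0, -8.0, 1.0],
  ],
  delta_rot=[
    [-0.27, 0, 0.4],
    [-0.27, 0, 0.4],
    [-0.27, 0, 0.4],
    [-0.27, 0, 0.4],
    [-0.27, 0, 0.4],
    [-0.27, 0, 0.4],
    [-0.27, 0, 0.4],
    [-0.27, 0, 0.4],
    [-0.27, 0, 0.4],
    [-0.27, 0, 0.4],
    [-0.27, 0, 0.4],
    [-0.27, 0, 0.4],
  ],
  grip=[-1, -1, -1, -1, -1, -1, -1, -1, -1, -1, -1, -1],
)

```text
time_s: 4.2
tcp_pos: [0.4082, 0.0338, 0.2014]
eef_rot: [-177.3, 0.3, 2.9]
wrist_force: [0.2, -0.6, -0.0]
opening: 1.0
```

```bash
python3 look.py 2 wrist
```

```text
4.25 [0.40814858 0.03386471 0.20133546] [-177.32693656    0.28385142    2.93725321] [ 0.02746826 -0.22113939 -0.05438863] 1.0027121967361388
```

View pics/wrist_2.png

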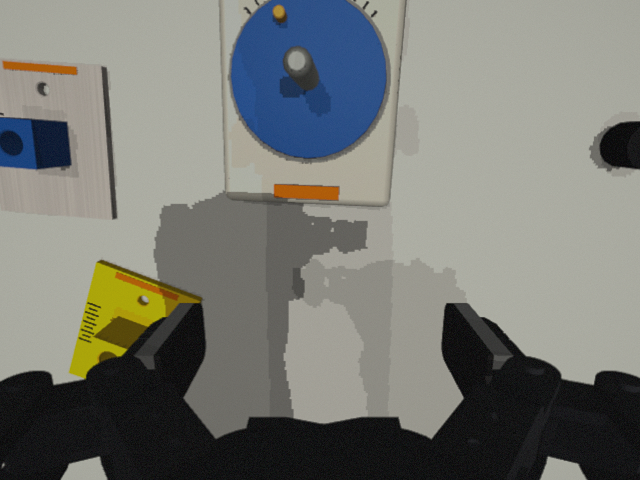

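```bash
python3 -c "
from station import r
s=r.sense()
for k in s: print(k,s[k])"
```

```text
time_s 4.25
joint_pos [  2.88344681 -14.42991153 -11.39989164  93.31638325   2.6727957
 179.94613565]
qvel [ 0.04602787 -0.00327851  0.03446889  0.02946447  0.04786479 -0.01349601]
joint_efforts [ 2.00263356e-03 -3.09010148e+01  4.67443299e+01  6.02035085e-02
  1.51402638e-01 -4.05360353e-06]
tcp_pos [0.40814858 0.03386471 0.20133546]
eef_rot [-177.32693656    0.28385142    2.93725321]
wrist_force [ 0.02746826 -0.22113939 -0.05438863]
ft_torque [-0.09230423  0.00795045 -0.00646429]
opening 1.0027121967361388
```

```bash
python3 go.py .4545 .215 .20 88.8
```

```text
t 4.25 tcp [0.408 0.034 0.201] [-177.327    0.284    2.937] F [ 0.027 -0.221 -0.054] 1.0027121967361388
slide [ 1.853 -5.943  0.313] rot [-0.237 -0.177 -8.585] rows min 2.9916247868363923
```

Request:
drive_tool(
  slide=[
    [1.85, -5.94, 0.3],
    [1.85, -5.94, 0.3],
    [1.85, -5.94, 0.3],
    [1.85, -5.94, 0.3],
    [1.85, -5.94, 0.3],
    [1.85, -5.94, 0.3],
    [1.85, -5.94, 0.3],
    [1.85, -5.94, 0.3],
    [1.85, -5.94, 0.3],
    [1.85, -5.94, 0.3],
    [1.85, -5.94, 0.3],
    [1.85, -5.94, 0.3],
    [1.85, -5.94, 0.3],
    [1.85, -5.94, 0.3],
  ],
  delta_rot=[
    [-0.24, -0.18, -8.6],
    [-0.24, -0.18, -8.6],
    [-0.24, -0.18, -8.6],
    [-0.24, -0.18, -8.6],
    [-0.24, -0.18, -8.6],
    [-0.24, -0.18, -8.6],
    [-0.24, -0.18, -8.6],
    [-0.24, -0.18, -8.6],
    [-0.24, -0.18, -8.6],
    [-0.24, -0.18, -8.6],
    [-0.24, -0.18, -8.6],
    [-0.24, -0.18, -8.6],
    [-0.24, -0.18, -8.6],
    [-0.24, -0.18, -8.6],
  ],
  grip=[-1, -1, -1, -1, -1, -1, -1, -1, -1, -1, -1, -1, -1, -1],
)

```text
time_s: 6.0
tcp_pos: [0.4544, 0.2149, 0.2004]
eef_rot: [180.0, 0.0, 88.9]
wrist_force: [0.9, 0.2, -0.2]
opening: 1.001
```

```bash
python3 look.py 3 wrist
```

```text
6.05 [0.45442316 0.21488339 0.20041301] [1.79987171e+02 3.73399345e-02 8.89351677e+01] [-0.08994001 -0.52942229  0.0433951 ] 1.000756941902236
```

View pics/wrist_3.png

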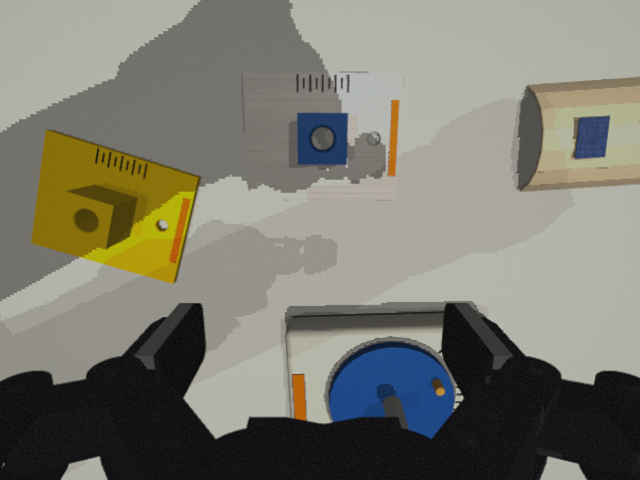

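```bash
python3 - <<'E'
from geo import *
np.set_printoptions(precision=4,suppress=True)
c=load('wrist_3'); crop(c,230,420,60,210,4,'pics/c3.png')
hsv=cv2.cvtColor(c['frame'],cv2.COLOR_RGB2HSV); W=cloud(c)
m=((hsv[...,0]>100)&(hsv[...,0]<130)&(hsv[...,1]>100)).astype(np.uint8); m[:100]=0;m[175:]=0;m[:,:285]=0;m[:,360:]=0
ct=max(cv2.findContours(m,cv2.RETR_EXTERNAL,cv2.CHAIN_APPROX_NONE)[0],key=len)
P=ray_at(c,ct.reshape(-1,2),.048)[:,:2].astype(np.float32); print('boss',cv2.minAreaRect(P))
print('bore',ray_at(c,[[322,138]],.048),'hole',ray_at(c,[[374,139]],.008))
o=((hsv[...,0]<20)&(hsv[...,1]>150)&(hsv[...,2]>120)); o[:90]=0;o[185:]=0;o[:,:380]=0;o[:,410:]=0
P=ray_at(c,np.argwhere(o)[:,::-1],.008)[:,:2].astype(np.float32); print('mark',cv2.minAreaRect(P))
E
python3 go.py .4545 .2755 .10 88.8
```

```text
boss ((0.4537169337272644, 0.2773401439189911), (0.03551751375198364, 0.03530392050743103), 88.96360778808594)
bore [[0.4539 0.278  0.048 ]] hole [[0.4963 0.276  0.008 ]]
mark ((0.511956512928009, 0.27613553404808044), (0.05923755466938019, 0.005342360585927963), 88.57746124267578)
t 6.05 tcp [0.454 0.215 0.2  ] [179.987   0.037  88.935] F [-0.09  -0.529  0.043] 1.000756941902236
slide [ 2.022 -0.036  3.346] rot [0.001 0.004 0.014] rows min 1.8766542174310183
```

View pics/c3.png

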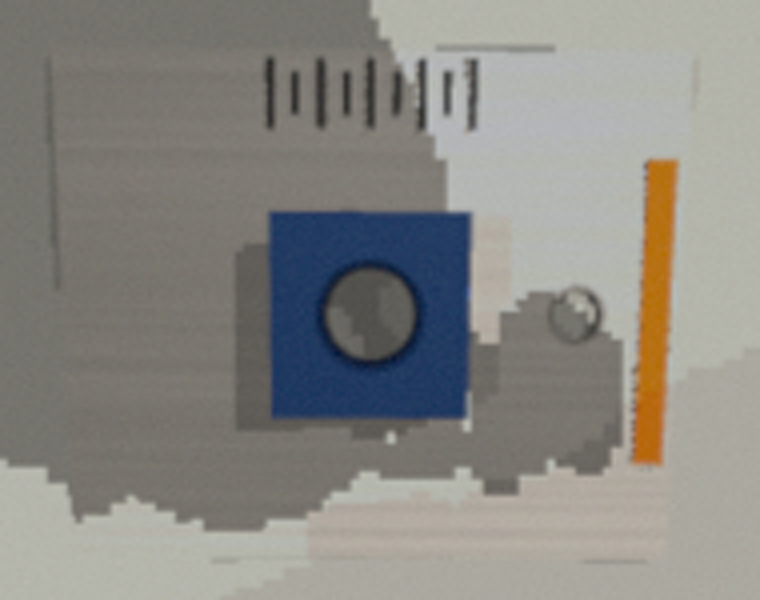

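Request:
drive_tool(
  slide=[
    [2.07, 0, 1.5],
    [2.07, 0, 3.3],
    [2.07, 0, 4.5],
    [2.07, 0, 5.5],
    [2.07, 0, 6.2],
    [2.07, 0, 6.2],
    [2.07, 0, 6.2],
    [2.07, 0, 6.2],
  ],
  delta_rot=[
    [0, 0, 0],
    [0, 0, 0],
    [0, 0, 0],
    [0, 0, 0],
    [0, 0, 0],
    [0, 0, 0],
    [0, 0, 0],
    [0, 0, 0],
  ],
  grip=[-1, -1, -1, -1, -1, -1, -1, -1],
  squeeze=30,
)

```text
time_s: 7.05
tcp_pos: [0.4563, 0.2772, 0.0157]
eef_rot: [179.9, -0.0, 88.9]
wrist_force: [0.3, 0.1, -0.6]
opening: 0.998
```

Request:
drive_tool(
  slide=[
    [0, -0.08, 0.07],
    [0, -0.08, 0.07],
    [0, -0.08, 0.07],
    [0, -0.08, 0.07],
    [0, -0.08, 0.07],
    [0, -0.08, 0.07],
    [0, -0.08, 0.07],
    [0, -0.08, 0.07],
    [0, -0.08, 0.07],
    [0, -0.08, 0.07],
  ],
  delta_rot=[
    [0, 0, 0],
    [0, 0, 0],
    [0, 0, 0],
    [0, 0, 0],
    [0, 0, 0],
    [0, 0, 0],
    [0, 0, 0],
    [0, 0, 0],
    [0, 0, 0],
    [0, 0, 0],
  ],
  grip=[-1, -1, 1, 1, 1, 1, 1, 1, 1, 1],
  squeeze=30,
)

```text
time_s: 8.3
tcp_pos: [0.4535, 0.277, 0.0125]
eef_rot: [180.0, 0.0, 88.9]
wrist_force: [1.3, -0.2, 2.6]
opening: 0.42
```

```bash
python3 look.py 4 wrist top
```

```text
8.4 [0.45346985 0.27697293 0.01246795] [1.79954481e+02 2.44431735e-02 8.89436076e+01] [3.24702362 0.11719907 3.7557849 ] 0.41844698390308505
```

View pics/wrist_4.png

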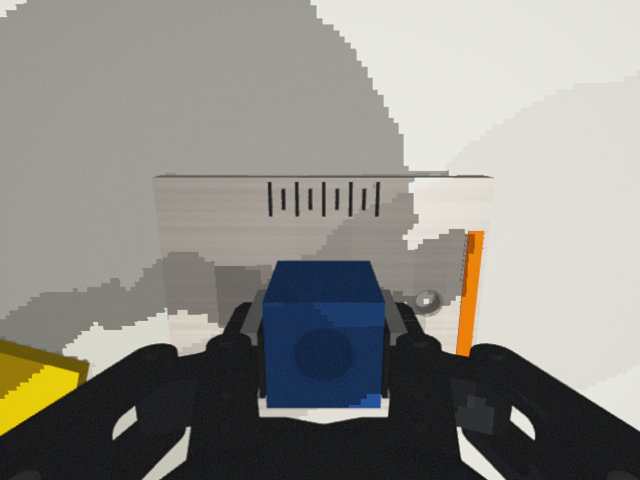

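Request:
drive_tool(
  slide=[
    [0, 0, -0.3],
    [0, 0, -1.0],
    [0, 0, -2.2],
    [0, 0, -3.6],
    [0, 0, -5.3],
    [0, 0, -5.3],
    [0, 0, -5.3],
    [0, 0, -5.3],
  ],
  delta_rot=[
    [0, 0, 0],
    [0, 0, 0],
    [0, 0, 0],
    [0, 0, 0],
    [0, 0, 0],
    [0, 0, 0],
    [0, 0, 0],
    [0, 0, 0],
  ],
  grip=[1, 1, 1, 1, 1, 1, 1, 1],
)

```text
time_s: 9.4
tcp_pos: [0.4524, 0.2766, 0.1695]
eef_rot: [-179.9, 0.1, 89.0]
wrist_force: [-0.2, -0.3, -2.5]
opening: 0.418
```

```bash
python3 look.py 5 wrist scene; python3 go.py .5100 .0563 .171 117.1
```

```text
9.5 [0.45259262 0.27666226 0.16983489] [-1.79889471e+02  1.11243512e-01  8.89473000e+01] [-0.87833322 -0.85323436 -3.36891228] 0.4161491042328165
t 9.5 tcp [0.453 0.277 0.17 ] [-179.889    0.111   88.947] F [-0.878 -0.853 -3.369] 0.4161491042328165
slide [-7.309  2.048 -0.029] rot [-0.014  0.008 -2.815] rows min 3.6435231693259382
```

View pics/wrist_5.png

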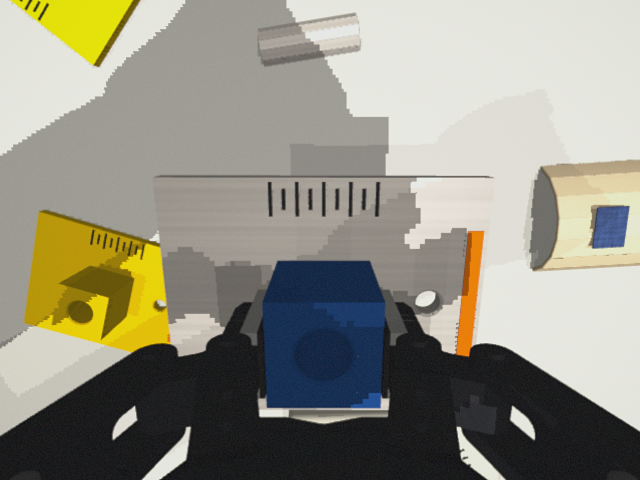

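Run:
```python
from geo import *
np.set_printoptions(precision=4,suppress=True)
c=load('wrist_5'); crop(c,240,460,250,420,3,'pics/c5.png')
print('bore',ray_at(c,[[323,355]],.2055),'boss c', ray_at(c,[[263.5,302.5],[383.5,302.5],[264,407],[381,407]],.2055), 'hole',ray_at(c,[[428,301.5]],.1655))
c=load('wrist_2'); crop(c,210,420,0,210,3,'pics/c2.png')
print('pin',ray_at(c,[[279.5,11]],.062),'shaft',ray_at(c,[[296,61]],.12),'hubc',ray_at(c,[[309,80]],.05))
```

```text
bore [[0.4517 0.2781 0.2055]] boss c [[0.4347 0.2956 0.2055]
 [0.4697 0.295  0.2055]
 [0.4328 0.26   0.2055]
 [0.4697 0.2594 0.2055]] hole [[0.4936 0.2772 0.1655]]
pin [[0.5467 0.0748 0.062 ]] shaft [[0.5091 0.0565 0.12  ]] hubc [[0.5081 0.0553 0.05  ]]
```

View pics/c5.png

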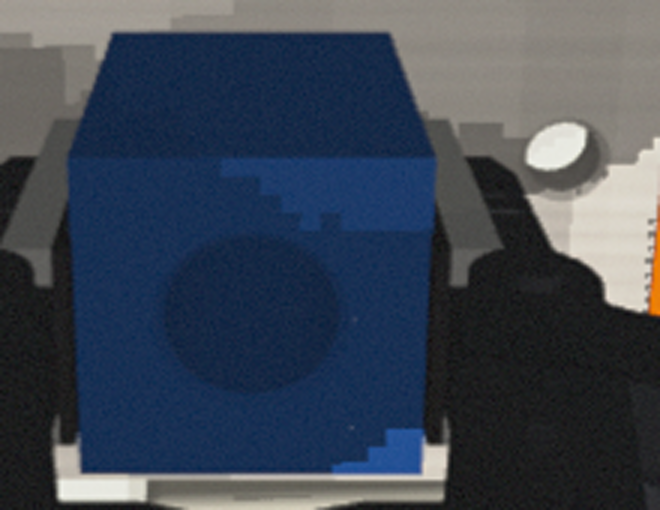

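View pics/c2.png

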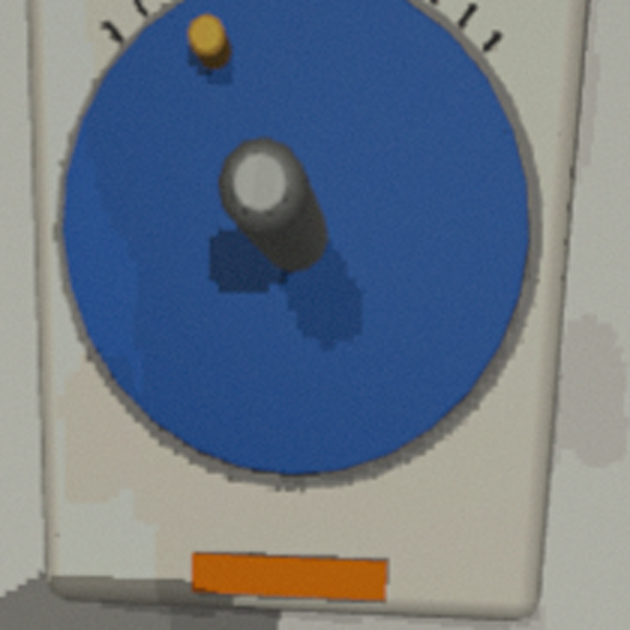

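Request:
drive_tool(
  slide=[
    [-2.0, 0.5, 0],
    [-4.0, 1.1, 0],
    [-5.5, 1.6, 0],
    [-6.6, 1.9, 0],
    [-7.3, 2.05, 0],
    [-7.3, 2.05, 0],
    [-7.3, 2.05, 0],
    [-7.3, 2.05, 0],
  ],
  delta_rot=[
    [0, 0, -0.8],
    [0, 0, -1.5],
    [0, 0, -2.2],
    [0, 0, -2.6],
    [0, 0, -2.82],
    [0, 0, -2.82],
    [0, 0, -2.82],
    [0, 0, -2.82],
  ],
  grip=[1, 1, 1, 1, 1, 1, 1, 1],
)

```text
time_s: 10.5
tcp_pos: [0.5104, 0.0577, 0.1712]
eef_rot: [-180.0, 0.0, 117.2]
wrist_force: [-0.0, 0.2, -2.8]
opening: 0.416
```

```bash
python3 look.py 6 wrist top scene; python3 go.py .5100 .0563 .171 117.1
```

```text
10.65 [0.51054036 0.05748303 0.17141457] [-1.79992965e+02  3.70485768e-02  1.17197049e+02] [-0.35018013 -0.43791043 -2.54270384] 0.4157351007422442
t 10.65 tcp [0.511 0.057 0.171] [-179.993    0.037  117.197] F [-0.35  -0.438 -2.543] 0.4157351007422442
slide [-0.027 -0.034  0.014] rot [-0.001  0.004  0.01 ] rows min 0.021841123372633352
```

View pics/wrist_6.png

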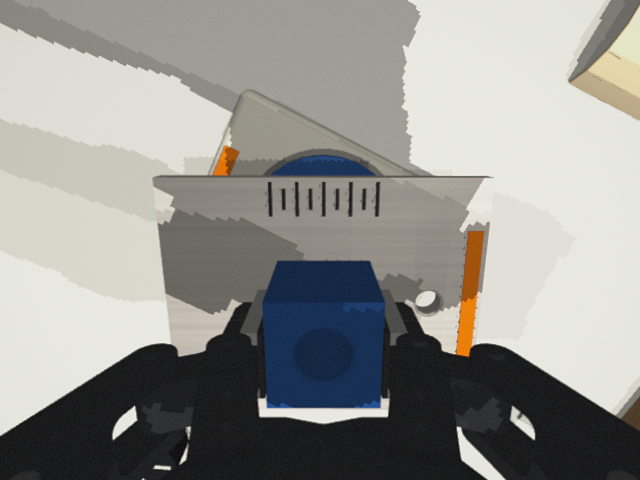

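View pics/scene_6.png

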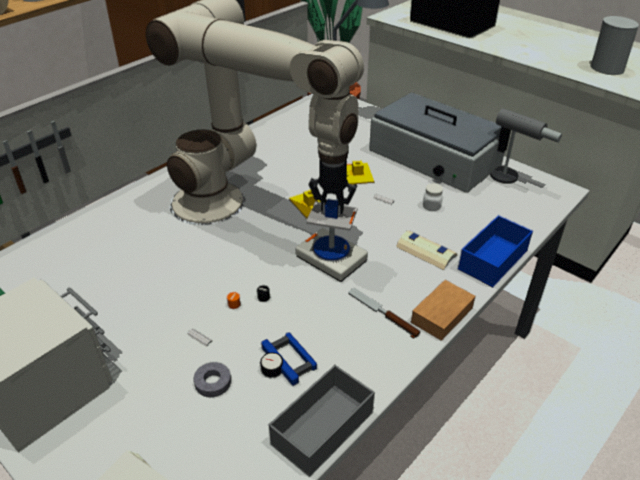

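Run:
```python
from geo import *
np.set_printoptions(precision=4,suppress=True)
c=load('scene_6'); crop(c,290,370,170,285,5,'pics/c6.png')
c=load('top_6'); crop(c,265,335,200,290,6,'pics/c6t.png')
```

```text
(no output)
```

View pics/c6.png

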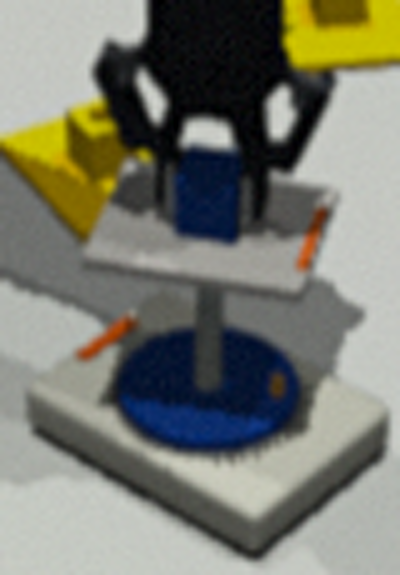

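View pics/c6t.png

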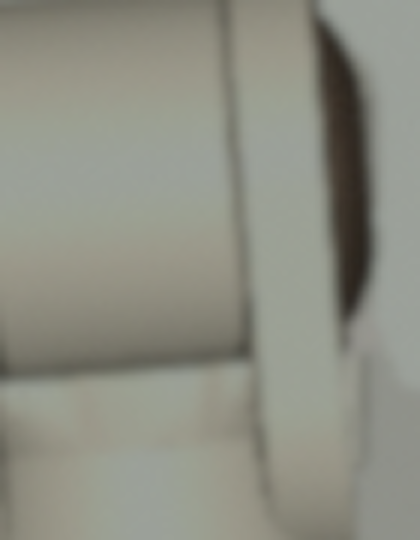

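```bash
python3 go.py .5106 .0557 .136 117.1
```

```text
t 10.65 tcp [0.511 0.057 0.171] [-179.993    0.037  117.197] F [-0.35  -0.438 -2.543] 0.4157351007422442
slide [-0.053 -0.025  1.181] rot [-0.001  0.004  0.01 ] rows min 0.5673516698032492
```

Request:
drive_tool(
  slide=[
    [-0.05, -0.02, 0.3],
    [-0.05, -0.02, 0.7],
    [-0.05, -0.02, 1.0],
    [-0.05, -0.02, 1.2],
    [-0.05, -0.02, 1.2],
    [-0.05, -0.02, 1.2],
  ],
  delta_rot=[
    [0, 0, 0],
    [0, 0, 0],
    [0, 0, 0],
    [0, 0, 0],
    [0, 0, 0],
    [0, 0, 0],
  ],
  grip=[1, 1, 1, 1, 1, 1],
)

```text
time_s: 11.4
tcp_pos: [0.511, 0.0553, 0.1357]
eef_rot: [180.0, 0.0, 117.1]
wrist_force: [-0.0, 1.0, -3.5]
opening: 0.416
```

Request:
drive_tool(
  slide=[
    [0, 0, 0.05],
    [0, 0, 0.1],
    [0, 0, 0.15],
    [0, 0, 0.2],
    [0, 0, 0.2],
  ],
  delta_rot=[
    [0, 0, 0],
    [0, 0, 0],
    [0, 0, 0],
    [0, 0, 0],
    [0, 0, 0],
  ],
  grip=[1, 1, 1, 1, 1],
)

```text
time_s: 12.02
tcp_pos: [0.5107, 0.0553, 0.1293]
eef_rot: [-180.0, 0.0, 117.1]
wrist_force: [0.4, -0.5, -3.4]
opening: 0.421
```

Request:
drive_tool(
  slide=[
    [0, 0, 0.04],
    [0, 0, 0.08],
    [0, 0, 0.12],
    [0, 0, 0.16],
    [0, 0, 0.16],
    [0, 0, 0.16],
  ],
  delta_rot=[
    [0, 0, 0],
    [0, 0, 0],
    [0, 0, 0],
    [0, 0, 0],
    [0, 0, 0],
    [0, 0, 0],
  ],
  grip=[1, 1, 1, 1, 1, 1],
)

```text
time_s: 12.78
tcp_pos: [0.5108, 0.0553, 0.1247]
eef_rot: [-180.0, 0.0, 117.1]
wrist_force: [0.1, -0.3, -2.8]
opening: 0.417
```

Request:
drive_tool(
  slide=[
    [0, 0, 0.08],
    [0, 0, 0.16],
    [0, 0, 0.24],
    [0, 0, 0.32],
    [0, 0, 0.32],
    [0, 0, 0.32],
  ],
  delta_rot=[
    [0, 0, 0],
    [0, 0, 0],
    [0, 0, 0],
    [0, 0, 0],
    [0, 0, 0],
    [0, 0, 0],
  ],
  grip=[1, 1, 1, 1, 1, 1],
)

```text
time_s: 13.52
tcp_pos: [0.5108, 0.0553, 0.1151]
eef_rot: [-180.0, 0.0, 117.1]
wrist_force: [1.8, -0.7, -3.0]
opening: 0.413
```

Request:
drive_tool(
  slide=[
    [0, 0, 0.15],
    [0, 0, 0.3],
    [0, 0, 0.45],
    [0, 0, 0.6],
    [0, 0, 0.6],
    [0, 0, 0.6],
  ],
  delta_rot=[
    [0, 0, 0],
    [0, 0, 0],
    [0, 0, 0],
    [0, 0, 0],
    [0, 0, 0],
    [0, 0, 0],
  ],
  grip=[1, 1, 1, 1, 1, 1],
)

```text
time_s: 14.28
tcp_pos: [0.5109, 0.0553, 0.0971]
eef_rot: [180.0, 0.0, 117.2]
wrist_force: [0.2, 0.2, -3.2]
opening: 0.414
```

Request:
drive_tool(
  slide=[
    [0, 0, 0.15],
    [0, 0, 0.3],
    [0, 0, 0.45],
    [0, 0, 0.58],
    [0, 0, 0.58],
    [0, 0, 0.58],
  ],
  delta_rot=[
    [0, 0, 0],
    [0, 0, 0],
    [0, 0, 0],
    [0, 0, 0],
    [0, 0, 0],
    [0, 0, 0],
  ],
  grip=[1, 1, 1, 1, 1, 1],
)

```text
time_s: 15.02
tcp_pos: [0.5109, 0.0552, 0.0797]
eef_rot: [-180.0, 0.0, 117.1]
wrist_force: [0.4, -0.3, -1.7]
opening: 0.42
```

```bash
python3 look.py 7 wrist scene; python3 go.py .5108 .0553 .0785 117.1
```

```text
15.125 [0.51094825 0.05526637 0.07982412] [1.79987301e+02 4.47665513e-02 1.17150924e+02] [-0.34771759  0.01188905 -2.77428859] 0.4163785300772983
t 15.125 tcp [0.511 0.055 0.08 ] [179.987   0.045 117.151] F [-0.348  0.012 -2.774] 0.4163785300772983
slide [ 0.003 -0.004  0.044] rot [0.001 0.004 0.005] rows min 0.021325150122152765
```

View pics/wrist_7.png

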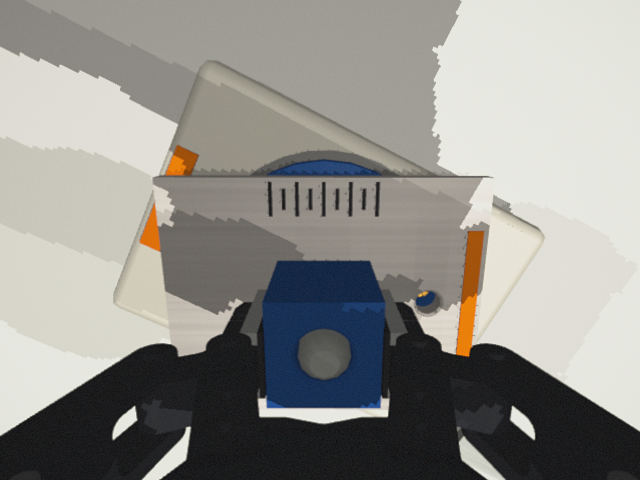

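Run:
```python
from geo import *
c=load('wrist_7'); crop(c,405,450,280,320,14,'pics/c7.png');crop(c,290,360,320,390,8,'pics/c7b.png')
```

```text
(no output)
```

View pics/c7.png

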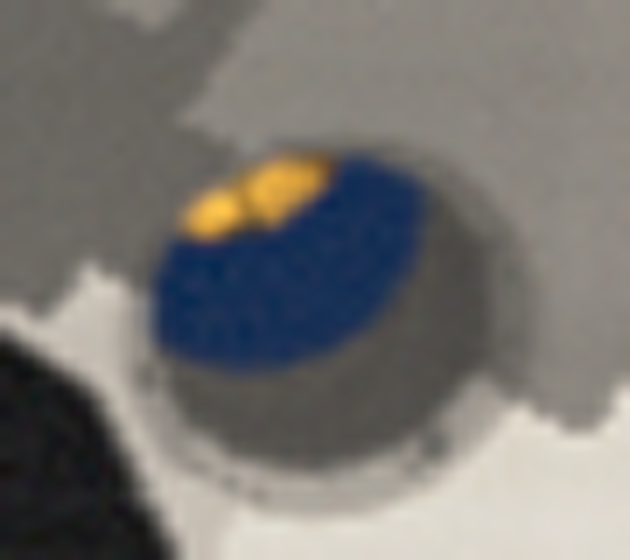

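View pics/c7b.png

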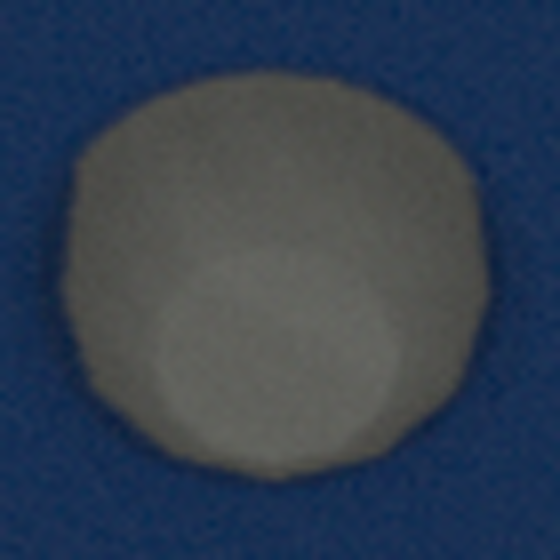

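Run:
```python
from geo import *
from scipy.optimize import least_squares
np.set_printoptions(precision=4,suppress=True)
c=load('wrist_7')
px=lambda L:[[(x+.5)/14-.5+405,(y+.5)/14-.5+280] for x,y in L]
und=px([(425,190),(422,235),(405,275),(340,343),(250,372),(170,348),(155,300)])
top=px([(540,290),(515,400),(440,475),(320,512),(230,495),(150,400)])
pin=px([(180,240),(215,240),(250,224),(290,215),(325,190)])
def fit(P,r): return least_squares(lambda q:np.hypot(*(P-q).T)-r,P.mean(0)+[0.002,0.002]).x
zu=.0798-.0125
tcp=np.array([.51095,.05527]); a=np.radians(117.15); T=np.array([[np.cos(a),np.sin(a)],[np.sin(a),-np.cos(a)]])
for dz in (0,.001):
  u=fit(ray_at(c,und,zu+dz)[:,:2],.005); t=fit(ray_at(c,top,zu+.008+dz)[:,:2],.0055)
  print('und',u,T@(u-tcp),'top',t)
Pp=ray_at(c,pin,.0612)[:,:2]
for g in ([-.003,.003],[0,.004],[-.004,0]):
  q=least_squares(lambda q:np.hypot(*(Pp-q).T)-.004,Pp.mean(0)+g).x; print('pin',q,T@(q-tcp))
sp=lambda L:[[(x+.5)/8-.5+290,(y+.5)/8-.5+320] for x,y in L]
s=ray_at(c,sp([(278,352)]),.12)[0,:2]; b=ray_at(c,sp([(278,268)]),zu+.048)[0,:2]
print('shaft',s,T@(s-tcp),'bore',b,T@(b-tcp))
```

```text
und [0.547  0.0752] [0.0013 0.0412] top [0.5475 0.0748]
und [0.5466 0.0755] [0.0017 0.0409] top [0.5471 0.0751]
pin [0.5469 0.0756] [0.0017 0.0413]
pin [0.5469 0.0756] [0.0017 0.0413]
pin [0.5469 0.0756] [0.0017 0.0413]
shaft [0.5097 0.0565] [ 0.0016 -0.0006] bore [0.5094 0.057 ] [ 0.0023 -0.0006]
```

Request:
drive_tool(
  slide=[
    [0, 0, 0.05],
    [0, 0, 0.1],
    [0, 0, 0.15],
    [0, 0, 0.2],
    [0, 0, 0.2],
  ],
  delta_rot=[
    [0, 0, 0],
    [0, 0, 0],
    [0, 0, 0],
    [0, 0, 0],
    [0, 0, 0],
  ],
  grip=[1, 1, 1, 1, 1],
)

```text
time_s: 15.75
tcp_pos: [0.5107, 0.0552, 0.0735]
eef_rot: [-180.0, 0.0, 117.1]
wrist_force: [-1.4, 0.2, -2.9]
opening: 0.42
```

Request:
drive_tool(
  slide=[
    [0, 0, 0.03],
    [0, 0, 0.06],
    [0, 0, 0.06],
  ],
  delta_rot=[
    [0, 0, 0],
    [0, 0, 0],
    [0, 0, 0],
  ],
  grip=[1, 1, 1],
)

```text
time_s: 16.12
tcp_pos: [0.5108, 0.0552, 0.0717]
eef_rot: [-180.0, 0.0, 117.2]
wrist_force: [0.4, -0.6, -3.6]
opening: 0.421
```

Request:
drive_tool(
  slide=[
    [0, 0, 0.03],
    [0, 0, 0.06],
    [0, 0, 0.09],
    [0, 0, 0.12],
    [0, 0, 0.12],
  ],
  delta_rot=[
    [0, 0, 0],
    [0, 0, 0],
    [0, 0, 0],
    [0, 0, 0],
    [0, 0, 0],
  ],
  grip=[1, 1, 1, 1, 1],
)

```text
time_s: 16.75
tcp_pos: [0.5107, 0.0552, 0.0681]
eef_rot: [-180.0, 0.0, 117.1]
wrist_force: [0.7, -1.0, -2.4]
opening: 0.414
```

Request:
drive_tool(
  slide=[
    [0, 0, 0.03],
    [0, 0, 0.06],
    [0, 0, 0.08],
    [0, 0, 0.08],
  ],
  delta_rot=[
    [0, 0, 0],
    [0, 0, 0],
    [0, 0, 0],
    [0, 0, 0],
  ],
  grip=[1, 1, 1, 1],
)

```text
time_s: 17.25
tcp_pos: [0.5108, 0.0552, 0.0658]
eef_rot: [-180.0, 0.0, 117.1]
wrist_force: [-0.4, 0.4, -2.6]
opening: 0.416
```

Underside is about 3 mm above the hub, no contact yet.

Request:
drive_tool(
  slide=[
    [0, 0, 0.03],
    [0, 0, 0.06],
    [0, 0, 0.08],
    [0, 0, 0.08],
  ],
  delta_rot=[
    [0, 0, 0],
    [0, 0, 0],
    [0, 0, 0],
    [0, 0, 0],
  ],
  grip=[1, 1, 1, 1],
)

```text
time_s: 17.75
tcp_pos: [0.5108, 0.0552, 0.0634]
eef_rot: [-180.0, 0.0, 117.1]
wrist_force: [-1.2, 0.1, -2.3]
opening: 0.418
```

Request:
drive_tool(
  slide=[
    [0, 0, 0.01],
    [0, 0, 0.02],
    [0, 0, 0.02],
  ],
  delta_rot=[
    [0, 0, 0],
    [0, 0, 0],
    [0, 0, 0],
  ],
  grip=[1, 1, 1],
)

```text
time_s: 18.12
tcp_pos: [0.5108, 0.0552, 0.0628]
eef_rot: [-180.0, 0.0, 117.1]
wrist_force: [0.3, -0.3, -3.4]
opening: 0.419
```

Request:
drive_tool(
  slide=[
    [0, 0, 0.01],
    [0, 0, 0.02],
    [0, 0, 0.02],
  ],
  delta_rot=[
    [0, 0, 0],
    [0, 0, 0],
    [0, 0, 0],
  ],
  grip=[1, 1, 1],
)

```text
time_s: 18.5
tcp_pos: [0.5108, 0.0552, 0.0625]
eef_rot: [180.0, 0.0, 117.2]
wrist_force: [-0.9, -0.0, 1.1]
opening: 0.416
```

Request:
drive_tool(
  slide=[
    [0, 0, 0.01],
    [0, 0, 0.02],
    [0, 0, 0.02],
  ],
  delta_rot=[
    [0, 0, 0],
    [0, 0, 0],
    [0, 0, 0],
  ],
  grip=[1, 1, 1],
)

```text
time_s: 18.88
tcp_pos: [0.5109, 0.0552, 0.0625]
eef_rot: [180.0, 0.1, 117.2]
wrist_force: [-3.5, -0.8, 7.2]
opening: 0.418
```

Request:
drive_tool(
  slide=[
    [0, 0, 0],
    [0, 0, 0],
    [0, 0, 0],
    [0, 0, 0],
    [0, 0, 0],
  ],
  delta_rot=[
    [0, 0, 0],
    [0, 0, 0],
    [0, 0, 0],
    [0, 0, 0],
    [0, 0, 0],
  ],
  grip=[-1, -1, -1, -1, -1],
)

```text
time_s: 19.5
tcp_pos: [0.5108, 0.0552, 0.0616]
eef_rot: [-180.0, 0.0, 117.2]
wrist_force: [-0.3, -0.5, -0.1]
opening: 0.997
```

Request:
drive_tool(
  slide=[
    [0, 0, -0.5],
    [0, 0, -1.5],
    [0, 0, -2.5],
    [0, 0, -3.5],
    [0, 0, -4.5],
    [0, 0, -4.5],
    [0, 0, -4.5],
  ],
  delta_rot=[
    [0, 0, 0],
    [0, 0, 0],
    [0, 0, 0],
    [0, 0, 0],
    [0, 0, 0],
    [0, 0, 0],
    [0, 0, 0],
  ],
  grip=[-1, -1, -1, -1, -1, -1, -1],
)

```text
time_s: 20.38
tcp_pos: [0.5108, 0.0553, 0.1966]
eef_rot: [-180.0, 0.0, 117.1]
wrist_force: [-0.1, 0.1, 0.5]
opening: 0.998
```

```bash
python3 look.py 8 wrist scene; python3 go.py .435 -.2 .2 57
```

```text
20.475 [0.51040046 0.05527392 0.19580276] [-1.79919531e+02  1.07034257e-02  1.17149501e+02] [-0.87205312  0.45922086  0.1841537 ] 1.000793944824834
t 20.475 tcp [0.51  0.055 0.196] [-179.92     0.011  117.15 ] F [-0.872  0.459  0.184] 1.000793944824834
slide [-6.425 -6.119 -0.13 ] rot [-0.007  0.005  6.015] rows min 4.259355721740022
```

View pics/wrist_8.png

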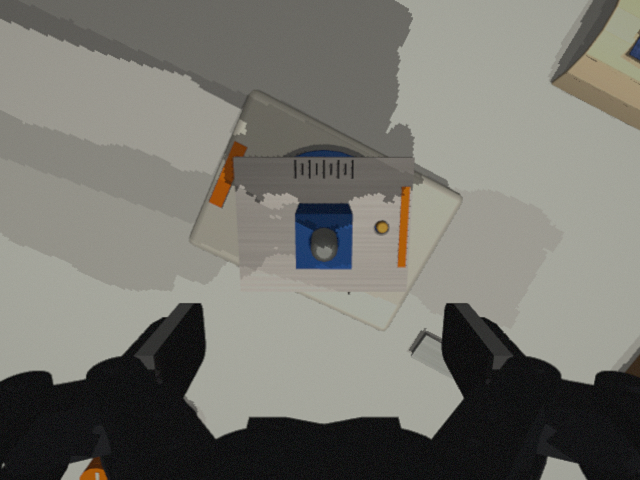

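View pics/scene_8.png

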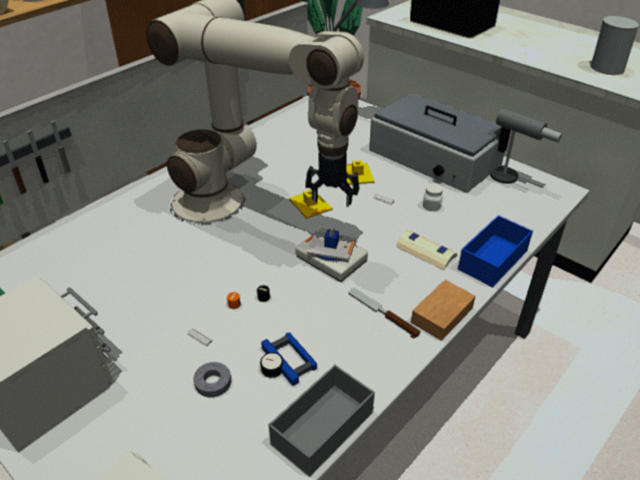

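```bash
python3 - <<'E'
from geo import *
np.set_printoptions(precision=4,suppress=True)
c=load('wrist_8'); W=cloud(c)
for p in ((260,270),(380,275),(250,200),(375,200),(310,260),(345,260)): print(p,W[p[1],p[0]])
c=load('top_0')
print(ray_at(c,[[424.7,275.5],[397,259]],.034), ray_at(c,[[477,267]],.01))
E
python3 go.py .403 -.325 .2 61
```

```text
(260, 270) [0.4823 0.0046 0.0579]
(380, 275) [0.5641 0.0425 0.0587]
(250, 200) [0.4536 0.0493 0.0573]
(375, 200) [0.5331 0.0904 0.0587]
(310, 260) [0.5074 0.0411 0.0986]
(345, 260) [0.5274 0.0511 0.0979]
[[ 0.4355 -0.2676  0.034 ]
 [ 0.4764 -0.1947  0.034 ]] [[ 0.4609 -0.4106  0.01  ]]
t 20.475 tcp [0.51  0.055 0.196] [-179.92     0.011  117.15 ] F [-0.872  0.459  0.184] 1.000793944824834
slide [-9.646 -8.97  -0.126] rot [-0.007  0.005  5.615] rows min 6.322748401789348
```

Request:
drive_tool(
  slide=[
    [-9.65, -8.97, -0.1],
    [-9.65, -8.97, -0.1],
    [-9.65, -8.97, -0.1],
    [-9.65, -8.97, -0.1],
    [-9.65, -8.97, -0.1],
    [-9.65, -8.97, -0.1],
    [-9.65, -8.97, -0.1],
    [-9.65, -8.97, -0.1],
    [-9.65, -8.97, -0.1],
    [-9.65, -8.97, -0.1],
    [-9.65, -8.97, -0.1],
    [-9.65, -8.97, -0.1],
  ],
  delta_rot=[
    [0, 0, 5.6],
    [0, 0, 5.6],
    [0, 0, 5.6],
    [0, 0, 5.6],
    [0, 0, 5.6],
    [0, 0, 5.6],
    [0, 0, 5.6],
    [0, 0, 5.6],
    [0, 0, 5.6],
    [0, 0, 5.6],
    [0, 0, 5.6],
    [0, 0, 5.6],
  ],
  grip=[-1, -1, -1, -1, -1, -1, -1, -1, -1, -1, -1, -1],
)

```text
time_s: 21.98
tcp_pos: [0.4037, -0.3246, 0.2]
eef_rot: [180.0, 0.0, 61.2]
wrist_force: [-0.5, -0.1, -0.1]
opening: 1.001
```

```bash
python3 look.py 9 wrist top; python3 go.py .4355 -.2676 .06 61
```

```text
22.075 [ 0.40354407 -0.32483855  0.19988764] [1.79970730e+02 2.65985372e-02 6.11737527e+01] [ 0.43945487 -0.544877   -0.67518227] 1.0003104290923222
t 22.075 tcp [ 0.404 -0.325  0.2  ] [179.971   0.027  61.174] F [ 0.439 -0.545 -0.675] 1.0003104290923222
slide [2.187 0.011 4.662] rot [0.003 0.003 0.017] rows min 2.4717791671702054
```

View pics/wrist_9.png

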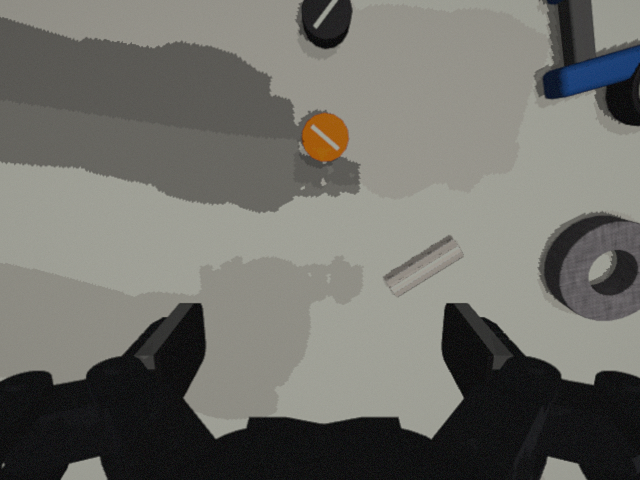

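```bash
python3 - <<'E'
from geo import *
np.set_printoptions(precision=4,suppress=True)
c=load('wrist_9'); hsv=cv2.cvtColor(c['frame'],cv2.COLOR_RGB2HSV)
m=((hsv[...,0]<22)&(hsv[...,1]>150)&(hsv[...,2]>100)).astype(np.uint8)
ct=max(cv2.findContours(m,cv2.RETR_EXTERNAL,cv2.CHAIN_APPROX_NONE)[0],key=len)
P=ray_at(c,ct.reshape(-1,2),.034)[:,:2].astype(np.float32)
print(cv2.minEnclosingCircle(P),cv2.fitEllipse(P))
E
python3 go.py .435 -.268 .02 61
```

```text
((0.4348216950893402, -0.2696860730648041), 0.017731526866555214) ((0.43475398421287537, -0.2695353627204895), (0.03394661471247673, 0.034531157463788986), 158.2100830078125)
t 22.075 tcp [ 0.404 -0.325  0.2  ] [179.971   0.027  61.174] F [ 0.439 -0.545 -0.675] 1.0003104290923222
slide [2.168 0.002 5.995] rot [0.003 0.003 0.017] rows min 3.0601295579401264
```

Request:
drive_tool(
  slide=[
    [2.1, 0, 1.5],
    [2.1, 0, 3.3],
    [2.1, 0, 4.7],
    [2.1, 0, 5.8],
    [2.1, 0, 6.5],
    [2.1, 0, 6.5],
    [2.1, 0, 6.5],
    [2.1, 0, 6.5],
  ],
  delta_rot=[
    [0, 0, 0],
    [0, 0, 0],
    [0, 0, 0],
    [0, 0, 0],
    [0, 0, 0],
    [0, 0, 0],
    [0, 0, 0],
    [0, 0, 0],
  ],
  grip=[-1, -1, -1, -1, -1, -1, -1, -1],
)

```text
time_s: 23.08
tcp_pos: [0.4345, -0.2705, 0.0061]
eef_rot: [179.9, 0.0, 61.1]
wrist_force: [0.6, 0.4, 0.2]
opening: 0.999
```

```bash
python3 go.py .4346 -.2692 .005 61
```

```text
t 23.075 tcp [ 0.435 -0.27   0.006] [179.861   0.032  61.146] F [0.553 0.37  0.215] 0.9994897698650226
slide [ 0.038 -0.019  0.037] rot [0.014 0.003 0.015] rows min 0.026969213059466424
```

Request:
drive_tool(
  slide=[
    [0.03, -0.02, 0],
    [0.03, -0.02, 0],
    [0.03, -0.02, 0],
    [0.03, -0.02, 0],
    [0.03, -0.02, 0],
    [0.03, -0.02, 0],
    [0.03, -0.02, 0],
    [0.03, -0.02, 0],
    [0.03, -0.02, 0],
  ],
  delta_rot=[
    [0, 0, 0],
    [0, 0, 0],
    [0, 0, 0],
    [0, 0, 0],
    [0, 0, 0],
    [0, 0, 0],
    [0, 0, 0],
    [0, 0, 0],
    [0, 0, 0],
  ],
  grip=[-1, -1, 1, 1, 1, 1, 1, 1, 1],
  squeeze=20,
)

```text
time_s: 24.2
tcp_pos: [0.4338, -0.269, 0.0049]
eef_rot: [180.0, 0.0, 61.1]
wrist_force: [-0.5, 0.2, 2.8]
opening: 0.411
```

```bash
python3 look.py 10 wrist
```

```text
24.25 [ 0.43384942 -0.26899941  0.00492584] [1.79960304e+02 2.81610146e-02 6.11469747e+01] [0.17613311 0.53189279 3.32162141] 0.4130760385792046
```

Request:
drive_tool(
  slide=[
    [0, 0, -0.5],
    [0, 0, -1.5],
    [0, 0, -3.0],
    [0, 0, -4.5],
    [0, 0, -5.5],
    [0, 0, -5.5],
    [0, 0, -5.5],
  ],
  delta_rot=[
    [0, 0, 0],
    [0, 0, 0],
    [0, 0, 0],
    [0, 0, 0],
    [0, 0, 0],
    [0, 0, 0],
    [0, 0, 0],
  ],
  grip=[1, 1, 1, 1, 1, 1, 1],
)

```text
time_s: 25.12
tcp_pos: [0.4335, -0.2687, 0.1693]
eef_rot: [-180.0, 0.0, 61.1]
wrist_force: [0.1, -0.2, -1.3]
opening: 0.414
```

```bash
python3 look.py 11 wrist; python3 go.py .5105 .0555 .17 90
```

```text
25.175 [ 0.4333284 -0.2685811  0.1687956] [-1.79936138e+02  2.04993416e-02  6.11477851e+01] [ 0.17838544  0.09956882 -1.50389023] 0.40709224174359365
t 25.175 tcp [ 0.433 -0.269  0.169] [-179.936    0.02    61.148] F [ 0.178  0.1   -1.504] 0.40709224174359365
slide [10.703 -2.96  -0.041] rot [-0.007  0.    -2.885] rows min 5.330317040837235
```

View pics/wrist_11.png

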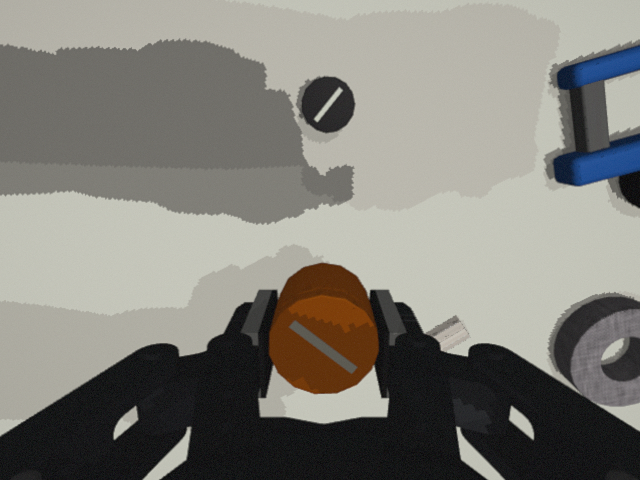

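Run:
```python
from geo import *
np.set_printoptions(precision=4,suppress=True)
c=load('wrist_11'); tcp=np.array([.43333,-.26858]); a=np.radians(61.15); T=np.array([[np.cos(a),np.sin(a)],[np.sin(a),-np.cos(a)]])
# extremes of the top disc
P=ray_at(c,[[323,394.5],[323,295.5],[268.5,342],[378.5,342]],.1688+.029)[:,:2]
print((P-tcp)@T.T)
```

```text
[[-0.0182 -0.0002]
 [ 0.0174 -0.0002]
 [ 0.0013 -0.0177]
 [ 0.0013  0.0176]]
```

```bash
python3 go.py .5095 .0568 .17 117
```

```text
t 25.175 tcp [ 0.433 -0.269  0.169] [-179.936    0.02    61.148] F [ 0.178  0.1   -1.504] 0.40709224174359365
slide [10.725 -3.01  -0.041] rot [-0.007 -0.001 -5.585] rows min 5.3468836640424815
```

Request:
drive_tool(
  slide=[
    [1.5, -0.4, 0],
    [3.0, -0.8, 0],
    [4.5, -1.2, 0],
    [6.0, -1.7, 0],
    [7.5, -2.1, 0],
    [8.8, -2.5, 0],
    [9.8, -2.8, 0],
    [10.5, -2.95, 0],
    [10.72, -3.0, 0],
    [10.72, -3.0, 0],
    [10.72, -3.0, 0],
    [10.72, -3.0, 0],
  ],
  delta_rot=[
    [0, 0, -0.8],
    [0, 0, -1.6],
    [0, 0, -2.4],
    [0, 0, -3.2],
    [0, 0, -4.0],
    [0, 0, -4.8],
    [0, 0, -5.3],
    [0, 0, -5.58],
    [0, 0, -5.58],
    [0, 0, -5.58],
    [0, 0, -5.58],
    [0, 0, -5.58],
  ],
  grip=[1, 1, 1, 1, 1, 1, 1, 1, 1, 1, 1, 1],
)

```text
time_s: 26.68
tcp_pos: [0.51, 0.0556, 0.1697]
eef_rot: [-180.0, 0.0, 116.9]
wrist_force: [-0.6, 0.1, -1.5]
opening: 0.405
```

```bash
python3 look.py 12 wrist scene; python3 go.py .5095 .0568 .13 117
```

```text
26.775 [0.51006499 0.05577654 0.16972622] [1.79996771e+02 4.17743276e-02 1.16893724e+02] [-0.10262397  0.53339708 -1.44017915] 0.4140511228826652
t 26.775 tcp [0.51  0.056 0.17 ] [179.997   0.042 116.894] F [-0.103  0.533 -1.44 ] 0.4140511228826652
slide [ 0.04  -0.001  1.324] rot [ 0.     0.004 -0.011] rows min 0.635894707432841
```

View pics/wrist_12.png

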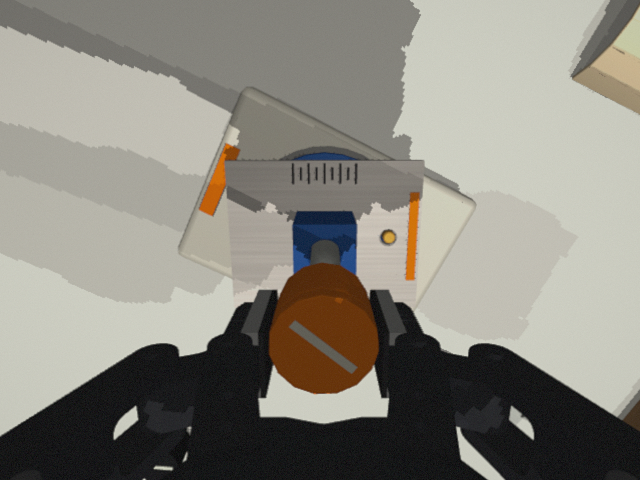

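Request:
drive_tool(
  slide=[
    [0.04, 0, 0.5],
    [0.04, 0, 1.0],
    [0.04, 0, 1.4],
    [0.04, 0, 1.4],
    [0.04, 0, 1.4],
  ],
  delta_rot=[
    [0, 0, 0],
    [0, 0, 0],
    [0, 0, 0],
    [0, 0, 0],
    [0, 0, 0],
  ],
  grip=[1, 1, 1, 1, 1],
)

```text
time_s: 27.4
tcp_pos: [0.5097, 0.0573, 0.1278]
eef_rot: [180.0, 0.0, 117.0]
wrist_force: [-0.0, -0.2, 0.5]
opening: 0.415
```

Request:
drive_tool(
  slide=[
    [0, 0, 0.05],
    [0, 0, 0.1],
    [0, 0, 0.15],
    [0, 0, 0.2],
    [0, 0, 0.2],
  ],
  delta_rot=[
    [0, 0, 0],
    [0, 0, 0],
    [0, 0, 0],
    [0, 0, 0],
    [0, 0, 0],
  ],
  grip=[1, 1, 1, 1, 1],
)

```text
time_s: 28.02
tcp_pos: [0.5095, 0.0573, 0.1215]
eef_rot: [-180.0, 0.0, 116.9]
wrist_force: [-0.5, 1.1, -0.3]
opening: 0.412
```

Request:
drive_tool(
  slide=[
    [0, 0, 0.05],
    [0, 0, 0.1],
    [0, 0, 0.15],
    [0, 0, 0.2],
    [0, 0, 0.2],
  ],
  delta_rot=[
    [0, 0, 0],
    [0, 0, 0],
    [0, 0, 0],
    [0, 0, 0],
    [0, 0, 0],
  ],
  grip=[1, 1, 1, 1, 1],
)

```text
time_s: 28.65
tcp_pos: [0.5095, 0.0573, 0.1155]
eef_rot: [-180.0, 0.0, 116.9]
wrist_force: [-0.2, -0.4, -0.5]
opening: 0.412
```

Request:
drive_tool(
  slide=[
    [0, 0, 0.05],
    [0, 0, 0.1],
    [0, 0, 0.15],
    [0, 0, 0.15],
  ],
  delta_rot=[
    [0, 0, 0],
    [0, 0, 0],
    [0, 0, 0],
    [0, 0, 0],
  ],
  grip=[1, 1, 1, 1],
)

```text
time_s: 29.15
tcp_pos: [0.5095, 0.0573, 0.1109]
eef_rot: [-180.0, 0.0, 116.9]
wrist_force: [0.6, -0.4, -0.8]
opening: 0.416
```

Request:
drive_tool(
  slide=[
    [0, 0, 0.05],
    [0, 0, 0.1],
    [0, 0, 0.15],
    [0, 0, 0.2],
    [0, 0, 0.2],
  ],
  delta_rot=[
    [0, 0, 0],
    [0, 0, 0],
    [0, 0, 0],
    [0, 0, 0],
    [0, 0, 0],
  ],
  grip=[1, 1, 1, 1, 1],
)

```text
time_s: 29.78
tcp_pos: [0.5096, 0.0573, 0.105]
eef_rot: [-180.0, 0.0, 116.9]
wrist_force: [0.6, -0.4, -2.2]
opening: 0.411
```

Request:
drive_tool(
  slide=[
    [0, 0, 0.02],
    [0, 0, 0.04],
    [0, 0, 0.04],
  ],
  delta_rot=[
    [0, 0, 0],
    [0, 0, 0],
    [0, 0, 0],
  ],
  grip=[1, 1, 1],
)

```text
time_s: 30.15
tcp_pos: [0.5096, 0.0573, 0.1039]
eef_rot: [-180.0, 0.0, 117.0]
wrist_force: [0.8, -0.5, 0.7]
opening: 0.416
```

Request:
drive_tool(
  slide=[
    [0, 0, 0.02],
    [0, 0, 0.03],
    [0, 0, 0.03],
  ],
  delta_rot=[
    [0, 0, 0],
    [0, 0, 0],
    [0, 0, 0],
  ],
  grip=[1, 1, 1],
)

```text
time_s: 30.52
tcp_pos: [0.5096, 0.0573, 0.103]
eef_rot: [-180.0, 0.0, 116.9]
wrist_force: [1.0, -0.5, -1.2]
opening: 0.412
```

Request:
drive_tool(
  slide=[
    [0, 0, 0],
    [0, 0, 0],
    [0, 0, 0],
    [0, 0, 0],
    [0, 0, 0],
  ],
  delta_rot=[
    [0, 0, 0],
    [0, 0, 0],
    [0, 0, 0],
    [0, 0, 0],
    [0, 0, 0],
  ],
  grip=[-1, -1, -1, -1, -1],
)

```text
time_s: 31.15
tcp_pos: [0.5096, 0.0573, 0.103]
eef_rot: [-180.0, 0.0, 116.9]
wrist_force: [-0.3, -0.2, 0.4]
opening: 1.001
```

Request:
drive_tool(
  slide=[
    [0, 0, -0.5],
    [0, 0, -1.2],
    [0, 0, -2.2],
    [0, 0, -3.2],
    [0, 0, -3.7],
    [0, 0, -3.7],
    [0, 0, -3.7],
  ],
  delta_rot=[
    [0, 0, 0],
    [0, 0, 0],
    [0, 0, 0],
    [0, 0, 0],
    [0, 0, 0],
    [0, 0, 0],
    [0, 0, 0],
  ],
  grip=[-1, -1, -1, -1, -1, -1, -1],
)

```text
time_s: 32.02
tcp_pos: [0.5093, 0.0573, 0.213]
eef_rot: [-179.9, 0.0, 116.9]
wrist_force: [0.3, 0.1, 0.3]
opening: 0.999
```

```bash
python3 look.py 13 wrist scene
python3 - <<'E'
from geo import *
np.set_printoptions(precision=4,suppress=True)
c=load('wrist_13'); W=cloud(c); hsv=cv2.cvtColor(c['frame'],cv2.COLOR_RGB2HSV)
m=(W[...,2]>.115)&(W[...,2]<.15); m[300:]=0
print('cap top',m.sum(),np.median(W[m],0),W[m].min(0),W[m].max(0))
for a in ((1,W[m]),):
    P=W[m]; A=np.c_[P[:,:2],np.ones(len(P))]; print('tilt',np.linalg.lstsq(A,P[:,2],rcond=None)[0])
m=(W[...,2]>.052)&(W[...,2]<.064); m[300:]=0
print('slab',m.sum(),np.median(W[m],0)); P=W[m]; A=np.c_[P[:,:2],np.ones(len(P))]; print('tilt',np.linalg.lstsq(A,P[:,2],rcond=None)[0])
E
```

```text
32.125 [0.50913097 0.05731423 0.21283083] [-1.79894497e+02  2.49679596e-03  1.16948372e+02] [ 0.80063362  0.26481684 -0.0529312 ] 0.9992038062336477
cap top 2996 [0.5077 0.0594 0.1324] [0.4909 0.0398 0.1151] [0.5261 0.0756 0.1347]
tilt [ 0.0559 -0.115   0.11  ]
slab 16986 [0.5027 0.0643 0.0585]
tilt [ 0.0003 -0.0015  0.0584]
```

View pics/wrist_13.png

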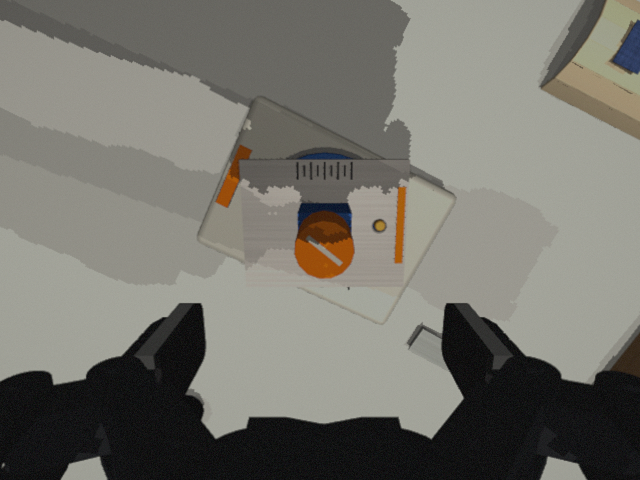

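View pics/scene_13.png

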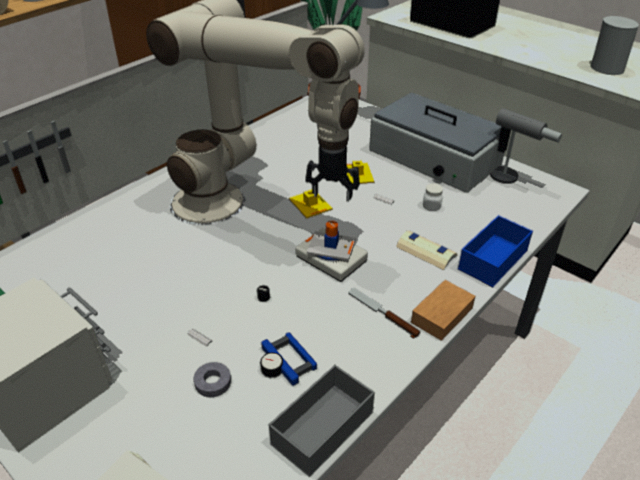

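Run:
```python
from geo import *
np.set_printoptions(precision=4,suppress=True)
c=load('wrist_13'); W=cloud(c)
m=(W[...,2]>.129)&(W[...,2]<.137); m[300:]=0; m=cv2.erode(m.astype(np.uint8),np.ones((7,7)))>0
P=W[m]; A=np.c_[P[:,:2],np.ones(len(P))]; print(len(P),np.median(P,0),'tilt',np.linalg.lstsq(A,P[:,2],rcond=None)[0])
```

```text
1727 [0.5085 0.0578 0.1325] tilt [-0.0003 -0.0019  0.1327]
```

Cap top is at 132.5 mm (expected 132) with no tilt, and the gripper is clear, so I'm handing in.

```bash
python3 -c "
from station import r
print(r.job_done(), r.sense()['time_s'])"
```

```text
the job is handed in; nothing more can be done
the job is handed in; nothing more can be done
```

The index plate is seated flat on the blue hub over the shaft and pin. The orange cap is on the shaft, down on the plate's boss. I opened the gripper, drew it clear and handed the job in at about 32 s; no verdict is reported.

- **Plate:** I found the pin by sight, about 27° from the plinth's +x axis, turned the plate to match and lowered it in small steps. The pin went in without binding. Wrist force changed by at most about 10 N when it reached the hub face. The last picture puts the slab top at 58.5 mm (58 expected), with tilt under 0.002 rad and the brass pin showing in its hole.
- **Cap:** Its top is at 132.5 mm (132 expected), with tilt under 0.002 rad. Its centre measured within about 2 mm of the shaft, with camera bias of 1–2 mm in that figure.
- **Bystanders:** They look unmoved in the last scene picture, and the arm did not touch any that I saw. I did not measure their positions again.
- **Off-plan:** An early move stopped at the last joint's limit, so I gripped the plate's boss turned 90° instead. The wrist camera disagrees with the tool position by about 1–2 mm, so I aligned both parts by camera comparison and by feel.

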